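# Load the horizontal toaster with the push stick

## Robot

A 6-joint arm with a two-finger parallel gripper is mounted at the origin on a cart in front of the work surface, level with it; the furniture and walls round the work are solid. World frame = base frame: x ahead of the robot, y to its left, z up, the work surface at z = 0. Lengths are in m, angles in degrees, forces in N, time in s.
With the tool pointing down it reaches from about 0.25 to 0.725 m from the base axis. Payload 9.7 kg.
Tool frame: the origin (TCP) lies midway between the tips of the shut fingers; the grasp point (between the pads) lies 19 mm behind it; z points along the fingers, y is the line along which they close (so a half turn about z gives the same grasp; the last joint's range is limited). The gripper opens to 85 mm and grips with 20 to 120 N. Pads are 22 mm wide; open, the fingers measure 114 mm over their backs; the gripper's body (76 mm by 85 mm) begins 54 mm behind the grasp point. The pads swing forward as they close: fully open they stand 13 mm farther back than shut.
Start: joints at [-74.656, 4.979, 10.078, 95.1, 0, 90], TCP at [0.146, -0.53, 0.231] pointing down, gripper open.
Joint ranges: [-179.16, 179.16], [-48.56, 103.87], [-65.8, 70.77], [-126.05, 130.52], [-82.76, 87.17], [-180, 180]. Speed limits (degrees/s): [127.2, 127.2, 147.25, 180, 180, 180].

## Interface

Orientations are given as [roll, pitch, yaw] about the fixed x, y, z axes, in that order (R = Rz(yaw) Ry(pitch) Rx(roll)).
In Python, from workcell import bot gives the robot as it stands.
- The arm moves only by the shell command python3 -m crank 'ROWS' [FORCE]. ROWS is JSON, a list of rows, each an object with "gripper": the finger opening in mm, from 0 to 85.4; "travel": the shift along the tool's x, y, z in mm, a list of three; "twist": the turn, a rotation vector about the tool's x, y, z in rad, a list of three. In form: [{"gripper": gripper, "travel": [tx, ty, tz], "twist": [rx, ry, rz]}, ...]. A call has 1 to 12 rows; each row shifts and turns the commanded pose from where the row before left it, along the tool's axes as they then stand; what a row does not reach is not made up. A row lasts 1/8 s, in which the tool goes at most 62.5 mm and 10.7 degrees, less where a joint would pass 70% of its speed; a pose out of reach is approached as far as the arm can. A call is refused whole if a number of a shift passes 62.5 or a number of a turn 0.188, either way. A call with a gripper value outside its range is refused whole. The fingers move at their own pace and stop on an object; FORCE is the grip in N (left out, the last holds). Time passes only in rows, so rows that do not move let the fingers close. It gives the time, the measured TCP pose, the force, the opening and the grip force at its end, in the units of the state.
- bot.get_obs(): the state, without advancing time (a new reading comes with each control period).
- bot.camera(name): name is "scene" or "top"; returns the picture (480x640x3 uint8, red, green, blue); there is no depth.
- bot.calibration(name): a dict with "vfov" (degrees; the focal length in pixels is half the picture's height over the tangent of half this angle, whatever the lens; pixels are square), "cx", "cy" (the principal point, pixels), "k1" (the pictures are not rectified: a ray, as slopes to the right and down, at radius r is drawn at 1 + k1 r^2 times it, then the intrinsics apply), "camera_from_world" (4x4, takes a point from world to camera coordinates). Camera axes: x right, y down, z forward; pixel columns grow to the right and rows downward; lengths in m; the calibration is good to about 2 mm. A picture is of the moment at which its call begins. calibration takes no time and is no camera call.
- bot.job_done(): hands the job in; it is judged then, once.
The state is a dict: "time": time; "q": joint angles; "qd": joint speeds; "joint_efforts": joint torques, N m; "ee_pos": TCP position; "tcp_rot": TCP orientation; "wrist_force": force on the tool from outside, world axes, zero at the start; "torque": the same for the moment, N m; "opening": finger opening in m; "grasp_force": force on a finger pad.
Only numpy, scipy, OpenCV 4.12 (cv2) and the standard library are available. Lean on these libraries where they do the work, as an engineer would, in place of code of your own. Each camera call takes 0.05 s, during which the arm holds its last target. There are 200 camera calls.

## Task

Load the toaster: take the wooden push stick, set its cross-head behind the metal tray and feed the tray off the loading shelf, under the swinging guard and on against the ejector spring until it comes up firmly against the rubber stops, where the clips catch it; do not touch the tray with the gripper, and do not push it harder than about 20 N or it buckles. Then draw the stick out, so that the tray stays in and the guard falls shut behind it, and lay the stick flat on the worktop, without moving the cup, the shot glass or the mug.

Things in the scene. Friction and masses are not known exactly. Their poses are not given: they have to be found in the camera images.
- toaster: fixed horizontal toaster: low steel box, 190 long (into the slot), 172 wide, 115 mm high, black top plate, knob and button on its front. Origin: on the worktop (z = 0), under the middle of the slot's mouth; x axis points level into the slot (the feed direction), z up
- slot_mouth (a point): middle of the lower edge of the slot's mouth, 30 mm above the worktop. The slot is 70 mm wide and 26 mm high; its floor is level with the loading shelf
- shelf_mid (a point): middle of the loading shelf's top, 30 mm above the worktop, 68 mm before the mouth. The shelf is 137 long, 122 mm wide. From 80 mm before the mouth a wire guide on each side (7 mm thick, top 9.5 mm above the shelf) funnels from 100 mm apart to 70 mm at the mouth; the shelf before that is open
- slot_inside (a point): point on the slot's floor 41 mm in. In the slot, unseen: an ejector meets the tray 34 mm before home, pushing back 4 N rising to 8 N; side clips click out behind the tray at home; rubber stops (6 N/mm) meet it 1.5 mm further. Push stays below 11 N up to the stops. Home must be felt: the tray's rear edge is then anywhere from 27 to 55 mm inside the mouth. An unclipped tray is pushed back 34 mm
- guard (a joint): the guard, a steel flap that hangs from the top of the slot's mouth and swings inward only; angle in rad, 0 = hanging shut, about 1.0 while it lies on the tray or the stick; very light
- tray: open metal tray with two crispbreads, 76 long (x), 66 wide (y), 12 mm high, 3 mm walls, 0.2 kg; buckles if pushed over 20 N. Origin: centre of its underside; x axis points towards the slot. Starts on the loading shelf, front edge about 47 mm short of the mouth, a little askew and off centre; pushed at the middle of its rear wall it is squared by the wire guides
- tray_rear (a point): middle of the outside of the tray's rear wall, 38 mm behind the tray's origin, 6 mm above its underside
- push_stick: plain wooden push stick, 255 mm long, 0.11 kg, lying on the worktop. Origin: on its underside, in the handle; x axis points to the head, z up. Handle x = -115 to 25 mm, 24 wide, 20 high; blade 25 to 128 mm, 22 wide, 10 thick; cross-head 40 wide, 10 thick, flat pushing face at x = 140. Underside level throughout. Balances at x = -20. Gripped at x = 0 the gripper clears the toaster
- stick_tip (a point): middle of the pushing face of the stick's head, 140 mm from the stick's origin along its x, 5 mm above its underside
- cup: upside-down cream espresso cup, 64 x 91 x 50 mm, standing beyond the loading shelf; origin: centre of its underside. Leave alone
- shot_glass: clear shot glass, 47 mm wide, 58 mm high, beyond the loading shelf; origin: centre of its underside. Leave alone
- mug: large white mug with a handle, 84 x 121 x 90 mm, standing at the back; origin: centre of its underside. Leave alone

How it is judged:
By the outcome, as a careful person would: the job done as asked, in the order asked, and still so for the second after the job is handed in, with the robot touching nothing.
It also fails if it takes over 54 s, if anything falls off the work surface, if the arm or the gripper's body presses on something with over 40 N, if the wrist force passes 120 N, or if a joint passes its speed limit or range.

## Working session

There is one attempt and no reset: what is moved stays moved. The work goes in short steps, Python scripts to look and compute and a shell command to move; the robot and the scene stay as the last step left them, time stands still between calls to the robot, and variables do not carry over. Pictures are saved under pics/ and viewed, at most 10 in all, crops included, and the job is handed in when it is done.

```bash
mkdir -p pics; ls; python3 - <<'E'
from workcell import bot
import cv2
for n in("scene","top"):
    cv2.imwrite(f"pics/{n}0.png",bot.camera(n)[:,:,::-1]); c=bot.calibration(n); print(c)
o=bot.get_obs();print(o)
E
```

```text
pics
{'vfov': 54.68519866560626, 'cx': 318.3049444854334, 'cy': 237.32515478023805, 'k1': -0.0631175085083243, 'camera_from_world': array([[-0.89686093, -0.4421676 ,  0.01132582,  0.50099107],
       [-0.22937316,  0.4430451 , -0.86665967,  0.18268266],
       [ 0.37819098, -0.77987105, -0.49877122,  0.75557094],
       [ 0.        ,  0.        ,  0.        ,  1.        ]])}
{'vfov': 48.76785105441348, 'cx': 327.92516524074057, 'cy': 237.69768204713603, 'k1': -0.07661398498670674, 'camera_from_world': array([[-9.91457274e-04, -9.99979798e-01,  6.27855028e-03,
        -2.40293902e-03],
       [-9.86879796e-01, -3.52655872e-05, -1.61456703e-01,
         5.74507553e-01],
       [ 1.61453662e-01, -6.35625184e-03, -9.86859824e-01,
         9.91125607e-01],
       [ 0.00000000e+00,  0.00000000e+00,  0.00000000e+00,
         1.00000000e+00]])}
{'time': 0.1, 'q': array([-7.46555140e+01,  5.00738501e+00,  1.00407413e+01,  9.50994001e+01,
       -1.31072298e-03,  9.00020070e+01]), 'qd': array([-0.05776414, -0.0050828 ,  0.09633561, -0.10446372, -0.0760452 ,
       -0.14221494]), 'joint_efforts': array([ 3.96892051e-05, -5.21564591e+01,  4.65650296e+01,  1.60514249e-02,
        8.55864619e-05,  2.96534893e-05]), 'ee_pos': array([ 0.14548424, -0.53020776,  0.23067502]), 'tcp_rot': array([-1.79933956e+02,  1.31303552e-03,  1.53424805e+01]), 'wrist_force': array([ 0.25821728,  0.29699599, -0.18548505]), 'torque': array([-0.00194139,  0.00952097, -0.00743832]), 'grasp_force': 0.0, 'opening': 0.08549352164379004}
```

View pics/top0.png

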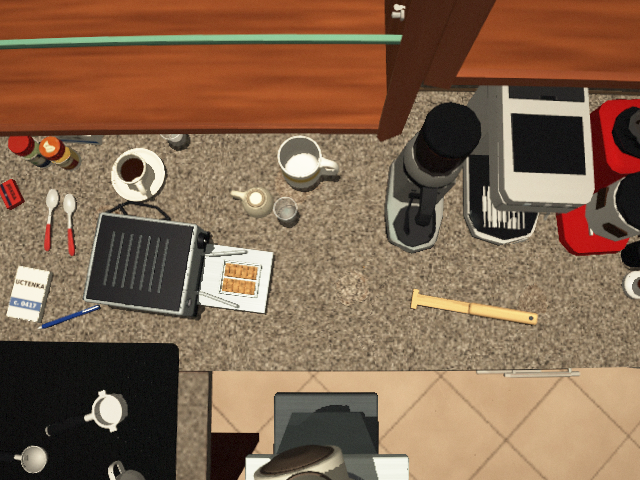

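View pics/scene0.png

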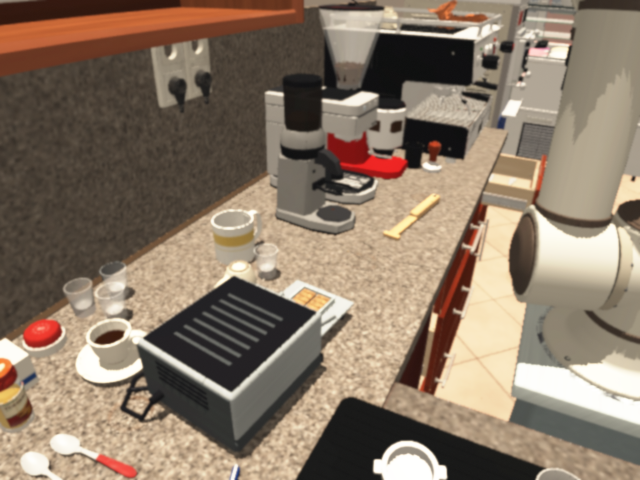

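The top view shows the stick lying at right with its head at (415,300) and its handle end at (537,319). The shelf spans (203-272, 247-312), the tray is near (240,279), and the toaster mouth is near x=203. Next I'll zoom in on both areas.

```bash
cat > h.py <<'E'
from workcell import bot
import numpy as np, cv2
def cal(n):
    c=bot.calibration(n); f=240/np.tan(np.radians(c['vfov']/2))
    K=np.array([[f,0,c['cx']],[0,f,c['cy']],[0,0,1]]); return K,np.array([c['k1'],0,0,0.]),c['camera_from_world']
def ray(n,px,z):
    K,d,T=cal(n); px=np.atleast_2d(np.array(px,float))
    u=cv2.undistortPoints(px[:,None],K,d)[:,0]; u=np.c_[u,np.ones(len(u))]
    D=u@T[:3,:3]; C=-T[:3,:3].T@T[:3,3]
    return C+D*((z-C[2])/D[:,2])[:,None]
def proj(n,P):
    K,d,T=cal(n); return cv2.projectPoints(np.atleast_2d(np.array(P,float)),cv2.Rodrigues(T[:3,:3])[0],T[:3,3],K,d)[0][:,0]
E
python3 - <<'E'
from h import *
im=cv2.imread("pics/top0.png")
a=cv2.resize(im[235:325,185:285],None,fx=6,fy=6,interpolation=cv2.INTER_CUBIC)
b=cv2.resize(im[280:330,400:545],None,fx=4,fy=4,interpolation=cv2.INTER_CUBIC)
cv2.imwrite("pics/a.png",a);cv2.imwrite("pics/b.png",b)
hsv=cv2.cvtColor(im,cv2.COLOR_BGR2HSV); m=cv2.inRange(hsv,(12,90,120),(30,255,255)); m[:, :400]=0;m[:,545:]=0;m[:280]=0;m[330:]=0
n,l,s,c=cv2.connectedComponentsWithStats(m);i=1+s[1:,4].argmax();print(s[i],c[i])
p=np.argwhere(l==i)[:,::-1].astype(np.float32)
w=ray("top",p,0.012)[:,:2]
r=cv2.minAreaRect((w*1000).astype(np.float32));print(r,cv2.boxPoints(r))
E
```

```text
[ 411  288  128   37 1600] [473.643125 308.01    ]
((444.5972900390625, -297.2847900390625), (259.83575439453125, 47.343238830566406), 82.11483764648438) [[ 403.3263  -422.72684]
 [ 450.22192 -429.22177]
 [ 485.8683  -171.84274]
 [ 438.97266 -165.34781]]
```

View pics/a.png

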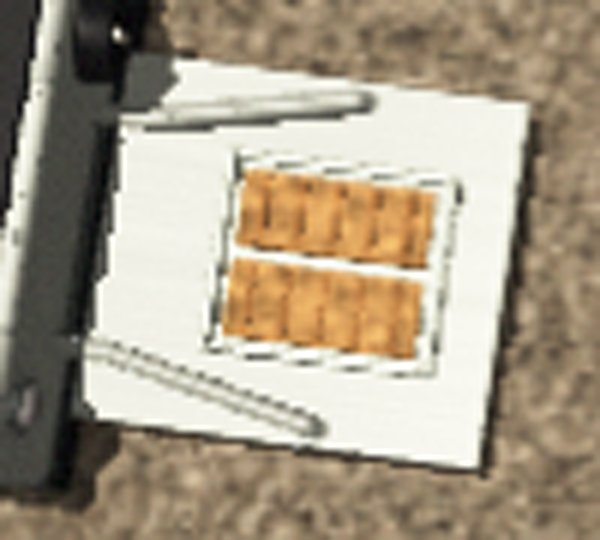

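View pics/b.png

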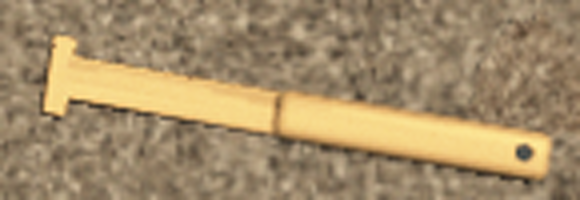

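```bash
cat >> h.py <<'E'
def yaw(v): return np.degrees(np.arctan2(v[1],v[0]))
E
python3 - <<'E'
from h import *
np.set_printoptions(precision=4,suppress=True)
A=lambda p:(np.array(p)+.5)/6-.5+[185,235]
B=lambda p:(np.array(p)+.5)/4-.5+[400,280]
s=ray("top",A([(530,103),(482,470)]),.030)[:,:2]
e=s[0]-s[1]; e/=np.linalg.norm(e); print("shelf rear",s,np.linalg.norm(s[0]-s[1]),"feed yaw",yaw((-e[1],e[0])))
side=ray("top",A([(180,60),(530,103),(482,470),(100,418)]),.030)[:,:2];print("sides yaw",yaw(side[0]-side[1]),yaw(side[3]-side[2]))
f=np.array((-e[1],e[0])); m=s.mean(0); print("mouth(137 on)",m+f*.1365,"mid",m+f*.068)
t=ray("top",A([(237,152),(461,183),(435,373),(208,348)]),.042)[:,:2]
print("tray",t.mean(0),np.linalg.norm(t-np.roll(t,-1,0),axis=1),"yaws",yaw(t[0]-t[1]),yaw(t[3]-t[2]),"rear",(t[1]+t[2])/2)
g=ray("top",A([(375,100),(325,430)]),.0395)[:,:2];print("guides ends",g,np.linalg.norm(g[0]-g[1]),(g.mean(0)-m)@f)
# guard offset of tray centre
mo=m+f*.1365
for n,p in(("traycentre",t.mean(0)),("trayrear",(t[1]+t[2])/2),("guides",g.mean(0))): print(n,(p-mo)@f,(p-mo)@np.array([-f[1],f[0]]))
h=ray("top",B([(57,36),(43,112)]),.008)[:,:2];k=ray("top",B([(549,138),(545,180)]),.012)[:,:2]
tip=h.mean(0);end=k.mean(0);u=(tip-end)/np.linalg.norm(tip-end)
print("head",h,"end",k,"len",np.linalg.norm(tip-end),"yaw",yaw(u),"origin",tip-u*.14,end+u*.115,"cross",yaw(h[0]-h[1]))
hs=ray("top",B([(280,112)]),.015)[:,:2];print("handle start",hs,hs-u*.025)
# toaster front edge right: mug, shot cup
print(ray("top",[(286,220)],0),ray("top",[(258,212)],0),"grinder",ray("top",[(413,248),(398,246),(440,240)],0))
E
```

```text
shelf rear [[0.549  0.1064]
 [0.4286 0.1203]] 0.12120690272030453 feed yaw 83.42366037803313
sides yaw 82.98962838440585 82.50799658211612
mouth(137 on) [0.5044 0.2489] mid [0.4966 0.1809]
tray [0.4947 0.1678] [0.0742 0.0621 0.0742 0.0643] yaws 82.17445928192019 83.89004546242414 rear [0.4902 0.1309]
guides ends [[0.5487 0.1563]
 [0.4411 0.1702]] 0.10845633770615642 0.05032339692200893
traycentre -0.08172150273611123 0.0003354593221784134
trayrear -0.11882001889447878 0.0005888010030675906
guides -0.0861766030779911 -0.00033477515396602016
head [[ 0.4771 -0.1756]
 [ 0.4392 -0.1676]] end [[ 0.4244 -0.4232]
 [ 0.4035 -0.4199]] len 0.25381907745568083 yaw 79.96797772414435 origin [ 0.4338 -0.3095] [ 0.434  -0.3083] cross -11.8488120530183
handle start [[ 0.4384 -0.2854]] [[ 0.434 -0.31 ]]
[[0.6191 0.0834 0.    ]] [[0.636  0.1415 0.    ]] grinder [[ 0.5608 -0.1773  0.    ]
 [ 0.5649 -0.1465  0.    ]
 [ 0.5774 -0.2336  0.    ]]
```

```bash
cat >> h.py <<'E'
from scipy.spatial.transform import Rotation as R
def goto(pos,y):
    """tool-axis shift (mm) to pos first, then tool turn (rad) to tool-down with yaw y"""
    o=bot.get_obs(); r=R.from_euler('xyz',o['tcp_rot'],degrees=True)
    s=r.inv().apply(np.array(pos)-o['ee_pos'])*1000
    g=R.from_euler('xyz',[180,0,y],degrees=True)
    tw=(r.inv()*g).as_rotvec(); s2=g.inv().apply(np.array(pos)-o['ee_pos'])*1000
    print('t',o['time'],'pos',o['ee_pos'].round(4),'rot',o['tcp_rot'].round(2),'F',o['wrist_force'].round(1),'open',round(o['opening']*1000,1),'grip',round(float(o['grasp_force']),1))
    print('shift now',s.round(1),'turn',tw.round(3),'shift if after turn',s2.round(1))
E
python3 -m crank '[{"gripper":85,"travel":[48,-19.5,0],"twist":[0,0,0]},{"gripper":85,"travel":[48,-19.5,0],"twist":[0,0,0]},{"gripper":85,"travel":[48,-19.5,0],"twist":[0,0,0]},{"gripper":85,"travel":[48,-19.5,0],"twist":[0,0,0]},{"gripper":85,"travel":[48,-19.5,0],"twist":[0,0,0]},{"gripper":85,"travel":[48,-19.5,0],"twist":[0,0,0]},{"gripper":85,"travel":[48,-19.5,0],"twist":[0,0,0]},{"gripper":85,"travel":[0,0,0],"twist":[0,0,-0.162]},{"gripper":85,"travel":[0,0,0],"twist":[0,0,-0.162]},{"gripper":85,"travel":[0,0,0],"twist":[0,0,-0.162]},{"gripper":85,"travel":[0,0,0],"twist":[0,0,-0.162]},{"gripper":85,"travel":[0,0,0],"twist":[0,0,-0.162]}]'
python3 -c "
from h import *
goto([.434,-.3095,.06],80.3)"
```

```text
time: 1.6
ee_pos: [0.4333, -0.3097, 0.2309]
tcp_rot: [-180.0, -0.0, 62.1]
wrist_force: [0.2, 0.4, -0.5]
opening: 0.0852
grasp_force: 0.0
t 1.6 pos [ 0.4333 -0.3097  0.2309] rot [-1.7995e+02 -1.0000e-02  6.2060e+01] F [ 0.2  0.4 -0.5] open 85.2 grip 0.0
shift now [  0.5   0.6 170.9] turn [-0.001 -0.    -0.318] shift if after turn [  0.4   0.6 170.9]
```

```bash
python3 -m crank '[{"gripper":85,"travel":[0,0,50],"twist":[0,0,-0.159]},{"gripper":85,"travel":[0,0,50],"twist":[0,0,-0.159]},{"gripper":60,"travel":[0,0,50],"twist":[0,0,0]},{"gripper":60,"travel":[0,0,0],"twist":[0,0,0]},{"gripper":60,"travel":[0,0,0],"twist":[0,0,0]}]'
python3 -c "
from h import *
goto([.434,-.3095,.004],80.3)
cv2.imwrite('pics/c.png',cv2.resize(bot.camera('top')[270:350,390:550,::-1],None,fx=4,fy=4))"
```

```text
time: 2.22
ee_pos: [0.434, -0.3103, 0.0833]
tcp_rot: [179.9, 0.0, 80.0]
wrist_force: [-0.2, 0.4, -0.3]
opening: 0.0598
grasp_force: 0.0
t 2.225 pos [ 0.434  -0.3103  0.0833] rot [1.7991e+02 4.0000e-02 7.9960e+01] F [-0.2  0.4 -0.3] open 59.8 grip 0.0
shift now [ 0.8 -0.3 79.3] turn [ 0.002  0.001 -0.006] shift if after turn [ 0.7 -0.2 79.3]
```

View pics/c.png

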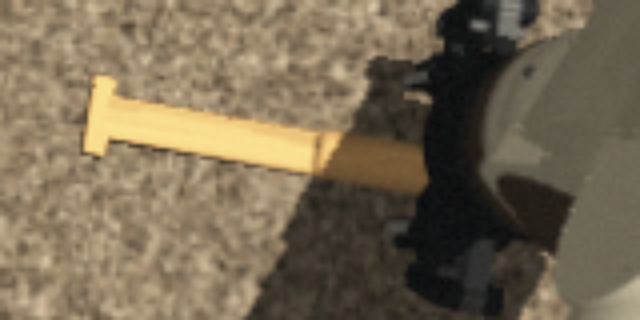

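The gripper straddles the handle about centrally, with the handle entering near (420,168). I'll go down and grip.

```bash
python3 -m crank '[{"gripper":60,"travel":[0,0,40],"twist":[0,0,-0.006]},{"gripper":60,"travel":[0,0,20],"twist":[0,0,0]},{"gripper":60,"travel":[0,0,12],"twist":[0,0,0]},{"gripper":60,"travel":[0,0,7],"twist":[0,0,0]},{"gripper":40,"travel":[0,0,0],"twist":[0,0,0]},{"gripper":10,"travel":[0,0,0],"twist":[0,0,0]},{"gripper":10,"travel":[0,0,0],"twist":[0,0,0]},{"gripper":10,"travel":[0,0,0],"twist":[0,0,0]},{"gripper":10,"travel":[0,0,0],"twist":[0,0,0]}]' 90
python3 -c "
from h import *
goto([.434,-.3095,.1],80.3)"
```

```text
time: 3.4
ee_pos: [0.434, -0.3103, 0.0036]
tcp_rot: [179.9, 0.0, 80.3]
wrist_force: [-1.2, 0.5, 5.2]
opening: 0.0218
grasp_force: 89.4
t 3.4 pos [ 0.434  -0.3103  0.0036] rot [1.799e+02 5.000e-02 8.032e+01] F [-1.2  0.5  5.2] open 21.8 grip 89.4
shift now [  0.7  -0.  -96.4] turn [0.002 0.001 0.   ] shift if after turn [  0.7  -0.2 -96.4]
```

```bash
python3 -m crank '[{"gripper":10,"travel":[0,0,-15],"twist":[0,0,0]},{"gripper":10,"travel":[0,0,-30],"twist":[0,0,-0.024]},{"gripper":10,"travel":[0,0,-30],"twist":[0,0,-0.023]},{"gripper":10,"travel":[25,0.5,0],"twist":[0,0,0]},{"gripper":10,"travel":[40,0.5,0],"twist":[0,0,0]},{"gripper":10,"travel":[45,0.5,0],"twist":[0,0,0]},{"gripper":10,"travel":[45,0.5,0],"twist":[0,0,0]},{"gripper":10,"travel":[45,0.5,0],"twist":[0,0,0]},{"gripper":10,"travel":[40,0.3,0],"twist":[0,0,0]},{"gripper":10,"travel":[25,0,0],"twist":[0,0,0]},{"gripper":10,"travel":[0,0,0],"twist":[0,0,0]}]'
python3 - <<'E'
from h import *
goto([.4695,-.044,.036],83)
im=bot.camera('top')[:,:,::-1].copy()
o=bot.get_obs();p=o['ee_pos'];y=np.radians(o['tcp_rot'][2]);u=np.array([np.cos(y),np.sin(y),0]);v=np.array([-u[1],u[0],0])
b=p-[0,0,.0036]
q=[b+u*.14+v*s*.02+[0,0,.01] for s in(1,-1)]
print(proj('top',q))
cv2.imwrite('pics/d.png',cv2.resize(im[225:335,180:340],None,fx=5,fy=5,interpolation=cv2.INTER_CUBIC))
E
```

```text
time: 4.78
ee_pos: [0.4688, -0.0459, 0.0782]
tcp_rot: [180.0, -0.0, 83.2]
wrist_force: [0.6, -0.2, -1.8]
opening: 0.022
grasp_force: 88.5
t 4.775 pos [ 0.4688 -0.0459  0.0782] rot [ 1.7995e+02 -1.0000e-02  8.3160e+01] F [ 0.6 -0.2 -1.8] open 22.0 grip 88.5
shift now [ 2.   0.5 42.2] turn [ 0.001 -0.     0.003] shift if after turn [ 2.   0.5 42.2]
[[275.76000404 292.25057501]
 [278.61561863 270.96267971]]
```

View pics/d.png

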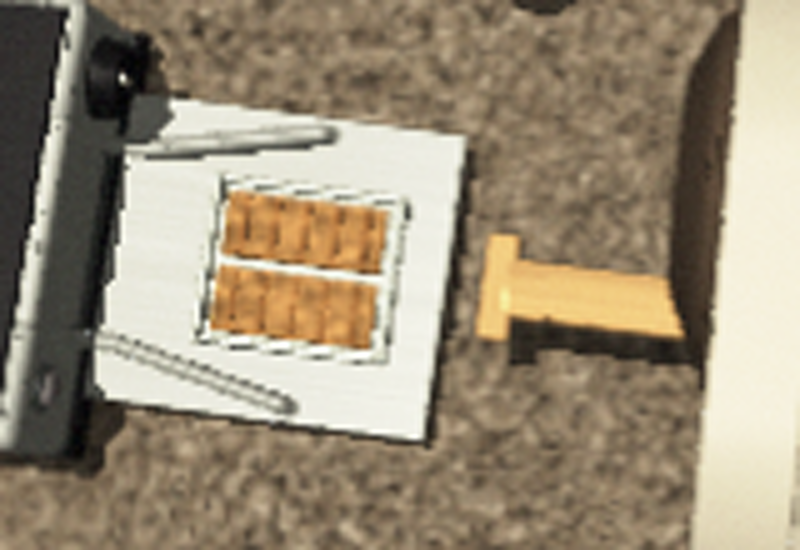

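The stick head's face is at (480,338)-(489,236), about 80 px of crop behind the tray's rear edge, and it's centred on the tray. The stick may be yawed about 1° in the grip, so I'll measure that by fitting the blade.

```bash
cat > st.py <<'E'
from h import *
np.set_printoptions(precision=4,suppress=True)
o=bot.get_obs();p=o['ee_pos'];b=p[2]-.0036
im=bot.camera('top')[:,:,::-1].copy();hsv=cv2.cvtColor(im,cv2.COLOR_BGR2HSV)
m=cv2.inRange(hsv,(12,90,120),(30,255,255));c=proj('top',[p+[.015,.10,0]])[0].astype(int)
k=np.zeros_like(m);k[c[1]-35:c[1]+35,c[0]-30:c[0]+45]=255;m&=k
n,l,s,_=cv2.connectedComponentsWithStats(m);l=l==1+s[1:,4].argmax()
w=ray('top',np.argwhere(l)[:,::-1],b+.01)[:,:2]
t=np.radians(83);u=np.array([np.cos(t),np.sin(t)]);v=np.array([-u[1],u[0]])
a=(w-p[:2])@u;q=(w-p[:2])@v
print('x range',a.min(),a.max())
B=(a<.124)&(a>a.min()+.008);bins=np.arange(a[B].min(),a[B].max(),.004)
mid=[(x+.002,(q[B&(a>=x)&(a<x+.004)].max()+q[B&(a>=x)&(a<x+.004)].min())/2) for x in bins]
f=np.polyfit(*np.array(mid).T,1);f2=np.polyfit(a[B],q[B],1);print('blade yaw',83+np.degrees(np.arctan(f[0])),83+np.degrees(np.arctan(f2[0])),'lat at .14',np.polyval(f,.14),np.polyval(f2,.14))
H=a>.129;print('head lat',q[H].min(),q[H].max())
# lateral of tip from feed line
r=np.array([.4888,.11335]);print('tip s',(p[:2]+u*.14-r)@u-.1365,'tool lat vs feed line',(p[:2]-r)@v)
E
python3 st.py
```

```text
x range 0.06418348109286015 0.1428546987434446
blade yaw 82.84819597464077 82.75514167024362 lat at .14 -0.00019325928809710427 -0.00031450637502601446
head lat -0.020440888876666764 0.020901879244915277
tip s -0.15789558313529997 tool lat vs feed line 0.0004735440790279258
```

```bash
python3 -m crank '[{"gripper":10,"travel":[0,0.5,20],"twist":[0,0,0]},{"gripper":10,"travel":[0,0,15],"twist":[0,0,0]},{"gripper":10,"travel":[0,0,7],"twist":[0,0,0]},{"gripper":10,"travel":[15,0,0],"twist":[0,0,0]},{"gripper":10,"travel":[13,0,0],"twist":[0,0,0]},{"gripper":10,"travel":[5,0,0],"twist":[0,0,0]},{"gripper":10,"travel":[3,0,0],"twist":[0,0,0]},{"gripper":10,"travel":[5,0,0],"twist":[0,0,0]},{"gripper":10,"travel":[6,0,0],"twist":[0,0,0]},{"gripper":10,"travel":[6,0,0],"twist":[0,0,0]}]'; python3 st.py
```

```text
time: 6.12
ee_pos: [0.4755, 0.0056, 0.0353]
tcp_rot: [180.0, 0.0, 83.0]
wrist_force: [0.1, -2.3, -0.6]
opening: 0.0219
grasp_force: 88.5
x range 0.1019026103950091 0.14079913938821179
blade yaw 88.81119130330431 89.20199996613175 lat at .14 0.002108290986049366 0.0023877640391146253
head lat -0.019585499870629904 0.019724211941239786
tip s -0.10507062263224956 tool lat vs feed line 9.679565716803749e-05
```

```bash
python3 -m crank '[{"gripper":10,"travel":[7,0,0],"twist":[0,0,0]},{"gripper":10,"travel":[7,0,0],"twist":[0,0,0]},{"gripper":10,"travel":[7,0,0],"twist":[0,0,0]},{"gripper":10,"travel":[7,0,0],"twist":[0,0,0]},{"gripper":10,"travel":[7,0,0],"twist":[0,0,0]},{"gripper":10,"travel":[5,0,0],"twist":[0,0,0]}]'
python3 - <<'E'
from h import *
goto([.505,.25,.036],83)
im=bot.camera('top')[:,:,::-1].copy()
cv2.imwrite('pics/e.png',cv2.resize(im[225:335,180:340],None,fx=5,fy=5,interpolation=cv2.INTER_CUBIC))
E
```

```text
time: 6.92
ee_pos: [0.4803, 0.0455, 0.0353]
tcp_rot: [-180.0, 0.0, 83.0]
wrist_force: [0.5, -2.4, -0.5]
opening: 0.0219
grasp_force: 88.5
t 6.925 pos [0.4803 0.0455 0.0353] rot [-1.800e+02  1.000e-02  8.302e+01] F [ 0.5 -2.4 -0.5] open 21.9 grip 88.5
shift now [206.   -0.3  -0.8] turn [-0.  0.  0.] shift if after turn [206.   -0.4  -0.7]
```

View pics/e.png

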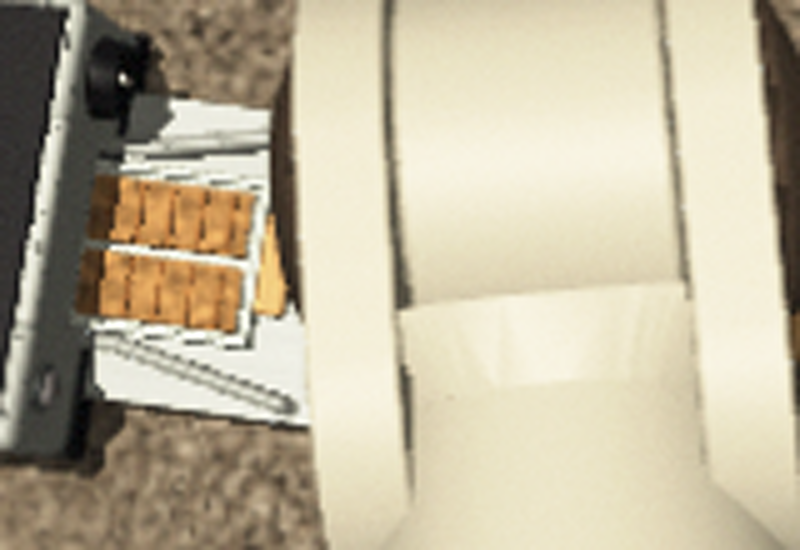

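The tray runs straight between the guides, its front already in the mouth (x≈90), with the head behind it at (270,265). I'll feed on in smaller steps.

```bash
python3 -m crank '[{"gripper":10,"travel":[5,0,0],"twist":[0,0,0]},{"gripper":10,"travel":[5,0,0],"twist":[0,0,0]},{"gripper":10,"travel":[5,0,0],"twist":[0,0,0]},{"gripper":10,"travel":[5,0,0],"twist":[0,0,0]}]'; python3 -m crank '[{"gripper":10,"travel":[5,0,0],"twist":[0,0,0]},{"gripper":10,"travel":[5,0,0],"twist":[0,0,0]},{"gripper":10,"travel":[5,0,0],"twist":[0,0,0]},{"gripper":10,"travel":[5,0,0],"twist":[0,0,0]}]'
```

```text
time: 7.48
ee_pos: [0.4829, 0.0651, 0.0354]
tcp_rot: [180.0, 0.0, 83.0]
wrist_force: [0.5, -3.0, -1.3]
opening: 0.0222
grasp_force: 88.4
time: 7.98
ee_pos: [0.4851, 0.0852, 0.0353]
tcp_rot: [-180.0, -0.0, 83.0]
wrist_force: [0.1, -1.5, -0.4]
opening: 0.022
grasp_force: 88.4
```

```bash
python3 -m crank '[{"gripper":10,"travel":[4,0,0],"twist":[0,0,0]},{"gripper":10,"travel":[4,0,0],"twist":[0,0,0]},{"gripper":10,"travel":[4,0,0],"twist":[0,0,0]},{"gripper":10,"travel":[4,0,0],"twist":[0,0,0]}]'; python3 -m crank '[{"gripper":10,"travel":[4,0,0],"twist":[0,0,0]},{"gripper":10,"travel":[4,0,0],"twist":[0,0,0]},{"gripper":10,"travel":[4,0,0],"twist":[0,0,0]},{"gripper":10,"travel":[4,0,0],"twist":[0,0,0]}]';python3 -m crank '[{"gripper":10,"travel":[4,0,0],"twist":[0,0,0]},{"gripper":10,"travel":[4,0,0],"twist":[0,0,0]}]'
```

```text
time: 8.48
ee_pos: [0.4871, 0.1009, 0.0353]
tcp_rot: [-180.0, 0.0, 83.0]
wrist_force: [0.3, -2.3, -1.7]
opening: 0.0219
grasp_force: 88.4
time: 8.98
ee_pos: [0.4891, 0.1168, 0.0353]
tcp_rot: [-180.0, -0.0, 83.0]
wrist_force: [-0.7, -2.0, -1.8]
opening: 0.0221
grasp_force: 88.4
time: 9.22
ee_pos: [0.49, 0.1247, 0.0353]
tcp_rot: [-180.0, 0.0, 83.0]
wrist_force: [-0.5, -5.0, -0.1]
opening: 0.0219
grasp_force: 88.4
```

```bash
python3 -m crank '[{"gripper":10,"travel":[3,0,0],"twist":[0,0,0]},{"gripper":10,"travel":[3,0,0],"twist":[0,0,0]},{"gripper":10,"travel":[3,0,0],"twist":[0,0,0]}]'; python3 -m crank '[{"gripper":10,"travel":[3,0,0],"twist":[0,0,0]},{"gripper":10,"travel":[3,0,0],"twist":[0,0,0]},{"gripper":10,"travel":[3,0,0],"twist":[0,0,0]}]';python3 -m crank '[{"gripper":10,"travel":[2,0,0],"twist":[0,0,0]},{"gripper":10,"travel":[2,0,0],"twist":[0,0,0]}]'
```

```text
time: 9.6
ee_pos: [0.4909, 0.1328, 0.0352]
tcp_rot: [-180.0, 0.1, 83.0]
wrist_force: [-0.1, -7.5, 0.3]
opening: 0.0219
grasp_force: 88.5
time: 9.98
ee_pos: [0.492, 0.1415, 0.0351]
tcp_rot: [-180.0, 0.1, 83.0]
wrist_force: [-0.4, -9.1, 0.7]
opening: 0.0218
grasp_force: 88.5
time: 10.22
ee_pos: [0.4925, 0.1454, 0.0352]
tcp_rot: [-180.0, 0.1, 83.0]
wrist_force: [-0.3, -9.7, 0.6]
opening: 0.0218
grasp_force: 88.5
```

```bash
for i in 1 2 3; do python3 -m crank '[{"gripper":10,"travel":[1,0,0],"twist":[0,0,0]},{"gripper":10,"travel":[1,0,0],"twist":[0,0,0]}]' | grep -E 'ee_pos|wrist'; done
```

```text
ee_pos: [0.4927, 0.1473, 0.0351]
wrist_force: [-1.1, -9.5, 0.5]
ee_pos: [0.4929, 0.1492, 0.0351]
wrist_force: [-0.7, -9.5, 0.7]
ee_pos: [0.4932, 0.1512, 0.0351]
wrist_force: [-0.8, -10.1, -0.2]
```

```bash
python3 -m crank '[{"gripper":10,"travel":[1,0,0],"twist":[0,0,0]}]' | grep -E 'ee_pos|wrist'; python3 -m crank '[{"gripper":10,"travel":[1,0,0],"twist":[0,0,0]}]' | grep -E 'ee_pos|wrist'; python3 -m crank '[{"gripper":10,"travel":[0.5,0,0],"twist":[0,0,0]}]' | grep -E 'ee_pos|wrist'
```

```text
ee_pos: [0.4933, 0.1521, 0.0351]
wrist_force: [-0.9, -10.3, -0.0]
ee_pos: [0.4934, 0.1531, 0.0351]
wrist_force: [-0.9, -10.3, 0.7]
ee_pos: [0.4935, 0.1536, 0.0351]
wrist_force: [-1.1, -10.7, 0.3]
```

```bash
python3 -m crank '[{"gripper":10,"travel":[0.7,0,0],"twist":[0,0,0]}]' | grep -E 'ee_pos|wrist'; python3 -m crank '[{"gripper":10,"travel":[0.7,0,0],"twist":[0,0,0]}]' | grep -E 'ee_pos|wrist'
```

```text
ee_pos: [0.4935, 0.1543, 0.0351]
wrist_force: [-1.0, -9.8, 0.9]
ee_pos: [0.4936, 0.1549, 0.0351]
wrist_force: [-1.4, -10.1, 0.1]
```

```bash
python3 -m crank '[{"gripper":10,"travel":[0.5,0,0],"twist":[0,0,0]}]' | grep -E 'ee_pos|wrist'
```

```text
ee_pos: [0.4937, 0.1554, 0.0351]
wrist_force: [-0.6, -11.3, 0.6]
```

```bash
python3 -m crank '[{"gripper":10,"travel":[0.5,0,0],"twist":[0,0,0]}]' | grep -E 'ee_pos|wrist'; python3 -m crank '[{"gripper":10,"travel":[0.3,0,0],"twist":[0,0,0]}]' | grep -E 'ee_pos|wrist'
```

```text
ee_pos: [0.4938, 0.1559, 0.0351]
wrist_force: [-1.3, -10.4, -0.3]
ee_pos: [0.4938, 0.1562, 0.0351]
wrist_force: [-1.4, -11.4, 0.2]
```

```bash
python3 -m crank '[{"gripper":10,"travel":[0.6,0,0],"twist":[0,0,0]}]' | grep -E 'ee_pos|wrist'; python3 -m crank '[{"gripper":10,"travel":[0.6,0,0],"twist":[0,0,0]}]' | grep -E 'ee_pos|wrist'
```

```text
ee_pos: [0.4939, 0.1568, 0.0351]
wrist_force: [-0.3, -10.1, 0.2]
ee_pos: [0.4939, 0.1574, 0.0351]
wrist_force: [-0.5, -10.6, -0.3]
```

```bash
python3 -m crank '[{"gripper":10,"travel":[0.6,0,0],"twist":[0,0,0]}]' | grep -E 'ee_pos|wrist'; python3 -m crank '[{"gripper":10,"travel":[0.6,0,0],"twist":[0,0,0]}]' | grep -E 'ee_pos|wrist'
```

```text
ee_pos: [0.494, 0.158, 0.0351]
wrist_force: [-0.2, -9.8, 0.3]
ee_pos: [0.4941, 0.1586, 0.0351]
wrist_force: [-1.0, -10.3, 0.3]
```

```bash
python3 -m crank '[{"gripper":10,"travel":[0.5,0,0],"twist":[0,0,0]}]' | grep -E 'ee_pos|wrist'
```

```text
ee_pos: [0.4941, 0.1591, 0.0351]
wrist_force: [-0.9, -10.9, 0.5]
```

```bash
python3 -m crank '[{"gripper":10,"travel":[0.6,0,0],"twist":[0,0,0]}]' | grep -E 'ee_pos|wrist'; python3 -m crank '[{"gripper":10,"travel":[0.6,0,0],"twist":[0,0,0]}]' | grep -E 'ee_pos|wrist'
```

```text
ee_pos: [0.4942, 0.1597, 0.0351]
wrist_force: [-0.5, -9.9, 0.6]
ee_pos: [0.4943, 0.1602, 0.0351]
wrist_force: [-1.4, -11.2, -0.2]
```

```bash
python3 -m crank '[{"gripper":10,"travel":[0.5,0,0],"twist":[0,0,0]}]' | grep -E 'ee_pos|wrist'
```

```text
ee_pos: [0.4942, 0.1604, 0.035]
wrist_force: [-0.6, -13.8, 0.5]
```

```bash
python3 -m crank '[{"gripper":10,"travel":[0.3,0,0],"twist":[0,0,0]}]' | grep -E 'ee_pos|wrist'; python3 -m crank '[{"gripper":10,"travel":[0,0,0],"twist":[0,0,0]}]' | grep -E 'ee_pos|wrist'
```

```text
ee_pos: [0.4942, 0.1605, 0.035]
wrist_force: [-1.9, -14.9, 1.0]
ee_pos: [0.4942, 0.1605, 0.035]
wrist_force: [-0.6, -13.4, 1.7]
```

```bash
python3 -m crank '[{"gripper":10,"travel":[0.3,0,0],"twist":[0,0,0]}]' | grep -E 'ee_pos|wrist'; python3 -m crank '[{"gripper":10,"travel":[-1,0,0],"twist":[0,0,0]},{"gripper":10,"travel":[-2,0,0],"twist":[0,0,0]},{"gripper":10,"travel":[-3,0,0],"twist":[0,0,0]},{"gripper":10,"travel":[-5,0,0],"twist":[0,0,0]}]' | grep -E 'ee_pos|wrist'; python3 -m crank '[{"gripper":10,"travel":[-8,0,0],"twist":[0,0,0]},{"gripper":10,"travel":[-8,0,0],"twist":[0,0,0]},{"gripper":10,"travel":[-8,0,0],"twist":[0,0,0]}]' | grep -E 'ee_pos|wrist'
```

```text
ee_pos: [0.4942, 0.1606, 0.035]
wrist_force: [-2.4, -15.4, 1.8]
ee_pos: [0.4933, 0.152, 0.0352]
wrist_force: [0.5, -0.6, -2.0]
ee_pos: [0.4904, 0.1273, 0.0353]
wrist_force: [-0.8, -0.9, -1.2]
```

```bash
python3 -m crank '[{"gripper":10,"travel":[-8,0,0],"twist":[0,0,0]},{"gripper":10,"travel":[-8,0,0],"twist":[0,0,0]},{"gripper":10,"travel":[-10,0,0],"twist":[0,0,0]},{"gripper":10,"travel":[-15,0,0],"twist":[0,0,0]},{"gripper":10,"travel":[-20,0,0],"twist":[0,0,0]},{"gripper":10,"travel":[-25,0,0],"twist":[0,0,0]},{"gripper":10,"travel":[-25,0,0],"twist":[0,0,0]},{"gripper":10,"travel":[-25,0,0],"twist":[0,0,0]},{"gripper":10,"travel":[-25,0,0],"twist":[0,0,0]},{"gripper":10,"travel":[-25,0,0],"twist":[0,0,0]},{"gripper":10,"travel":[-10,0,0],"twist":[0,0,0]},{"gripper":10,"travel":[0,0,0],"twist":[0,0,0]}]'
python3 - <<'E'
from h import *
goto([.445,-.2,.006],83)
cv2.imwrite('pics/f1.png',bot.camera('scene')[:,:,::-1]);a=cv2.imread('pics/f1.png')[180:400,120:400]
b=bot.camera('top')[225:335,180:340,::-1]
cv2.imwrite('pics/f.png',np.vstack([cv2.resize(a,(382,300)),cv2.resize(b,(382,263),interpolation=cv2.INTER_CUBIC)]))
E
```

```text
time: 15.72
ee_pos: [0.4664, -0.0672, 0.0353]
tcp_rot: [180.0, -0.0, 82.9]
wrist_force: [-0.5, 0.1, -1.1]
opening: 0.0219
grasp_force: 88.4
t 15.725 pos [ 0.4664 -0.0672  0.0353] rot [ 1.800e+02 -1.000e-02  8.293e+01] F [-0.5  0.1 -1.1] open 21.9 grip 88.4
shift now [-134.4   -5.    29.3] turn [ 0.    -0.    -0.001] shift if after turn [-134.4   -5.1   29.3]
```

View pics/f.png

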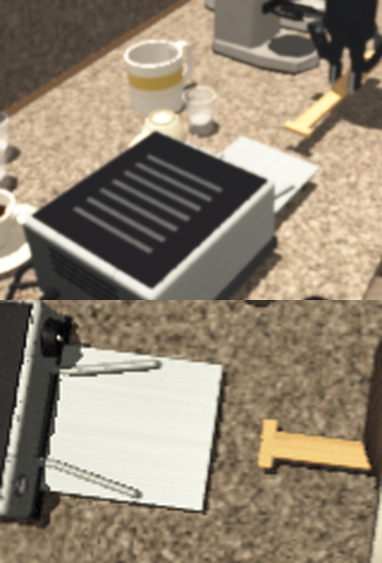

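The shelf is empty and the tray is inside. The stick is clear of the shelf with its head at (268,445) in the lower panel. I'll back off and lay it down.

```bash
python3 -m crank '[{"gripper":10,"travel":[-25,0,0],"twist":[0,0,0]},{"gripper":10,"travel":[-35,0,0],"twist":[0,0,0]},{"gripper":10,"travel":[-35,0,0],"twist":[0,0,0]},{"gripper":10,"travel":[-15,0,0],"twist":[0,0,0]},{"gripper":10,"travel":[0,0,12],"twist":[0,0,0]},{"gripper":10,"travel":[0,0,10],"twist":[0,0,0]},{"gripper":10,"travel":[0,0,5],"twist":[0,0,0]},{"gripper":10,"travel":[0,0,2.5],"twist":[0,0,0]},{"gripper":10,"travel":[0,0,1],"twist":[0,0,0]},{"gripper":10,"travel":[0,0,0],"twist":[0,0,0]}]'
```

```text
time: 17.08
ee_pos: [0.4533, -0.1758, 0.005]
tcp_rot: [180.0, 0.0, 83.0]
wrist_force: [-0.6, -0.5, -0.8]
opening: 0.022
grasp_force: 88.4
```

```bash
python3 -m crank '[{"gripper":10,"travel":[0,0,0.7],"twist":[0,0,0]},{"gripper":10,"travel":[0,0,0.5],"twist":[0,0,0]},{"gripper":10,"travel":[0,0,0],"twist":[0,0,0]}]' | grep -E 'ee_pos|wrist'; python3 -m crank '[{"gripper":26,"travel":[0,0,0],"twist":[0,0,0]},{"gripper":34,"travel":[0,0,0],"twist":[0,0,0]},{"gripper":60,"travel":[0,0,0],"twist":[0,0,0]},{"gripper":60,"travel":[0,0,0],"twist":[0,0,0]},{"gripper":60,"travel":[0,0,0],"twist":[0,0,0]},{"gripper":60,"travel":[0,0,-15],"twist":[0,0,0]},{"gripper":60,"travel":[0,0,-30],"twist":[0,0,0]},{"gripper":60,"travel":[0,0,-50],"twist":[0,0,0]},{"gripper":60,"travel":[0,0,-50],"twist":[0,0,0]},{"gripper":60,"travel":[-50,0,-20],"twist":[0,0,0]},{"gripper":60,"travel":[-50,0,0],"twist":[0,0,0]},{"gripper":60,"travel":[-50,0,0],"twist":[0,0,0]}]'
python3 -m crank '[{"gripper":60,"travel":[-50,0,0],"twist":[0,0,0]},{"gripper":60,"travel":[-50,0,0],"twist":[0,0,0]},{"gripper":60,"travel":[0,0,0],"twist":[0,0,0]}]'
python3 - <<'E'
from h import *
a=bot.camera('scene')[150:420,100:460,::-1];b=bot.camera('top')[120:360,60:560,::-1]
cv2.imwrite('pics/g.png',np.vstack([cv2.resize(a,(400,300)),cv2.resize(b,(600,288))[:,:400]][:1]+[cv2.resize(b,(400,192))]))
E
```

```text
ee_pos: [0.4532, -0.1759, 0.0036]
wrist_force: [-0.2, -0.9, -0.8]
time: 18.95
ee_pos: [0.4349, -0.3263, 0.1703]
tcp_rot: [179.9, 0.1, 83.0]
wrist_force: [1.2, 0.9, -0.6]
opening: 0.06
grasp_force: 0.0
time: 19.32
ee_pos: [0.4218, -0.4267, 0.1687]
tcp_rot: [-180.0, 0.0, 82.8]
wrist_force: [0.6, 0.3, 0.6]
opening: 0.0599
grasp_force: 0.0
```

View pics/g.png

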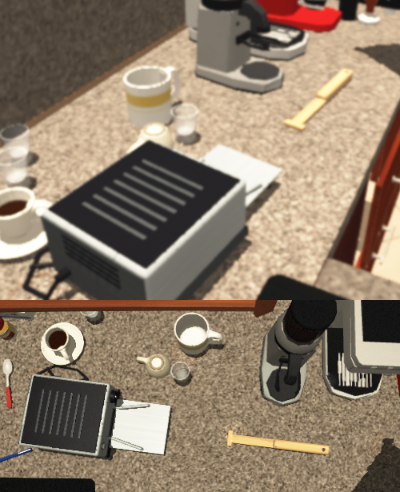

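The stick lies flat on the worktop at (280,443). The shelf is empty, and the cup, glass and mug haven't moved. I'm handing it in.

```bash
python3 -c "
from workcell import bot
print(bot.job_done())"
```

```text
the job is handed in; nothing more can be done
None
```

The tray was pushed onto the stops at a measured peak of about 15.6 N and stayed in when I drew the stick out; the stick lies flat on the worktop, the cup, glass and mug look unmoved, and I handed in at about 19 s without a camera view of the guard or clips to confirm them.

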